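# Key the wine filter's plate onto its base and seat it

### The arm

A 6-joint arm with a two-finger parallel gripper is mounted at the origin on the work surface. World frame = base frame: x ahead of the robot, y to its left, z up, the work surface at z = 0. Lengths are in mm, angles in rad, forces in N, time in s.
With the tool pointing down it reaches from about 275 to 1000 mm from the base axis. Payload 8.4 kg.
Tool frame: the origin (TCP) lies midway between the tips of the shut fingers; the grasp point (between the pads) lies 19 mm behind it; z points along the fingers, y is the line along which they close (so a half turn about z gives the same grasp; the last joint's range is limited). The gripper opens to 85 mm and grips with 20 to 120 N. Pads are 22 mm wide; open, the fingers measure 114 mm over their backs; the gripper's body (76 mm by 85 mm) begins 54 mm behind the grasp point. The pads swing forward as they close: fully open they stand 13 mm farther back than shut.
Start: joints at [-1.242, 0.353, 1.633, -0, 1.155, -0.002], TCP at [202.998, -591.117, 231.281] pointing down, gripper open.
Joint ranges: [-2.63, 2.63], [-0.92, 2.1], [0.06, 2.66], [-1.3, 4.44], [0, 2.69], [-3.02, 3.02]. Speed limits (rad/s): [2.22, 2.22, 2.79, 3.14, 3.14, 3.14].

### API

Orientations are given as [roll, pitch, yaw] about the fixed x, y, z axes, in that order (R = Rz(yaw) Ry(pitch) Rx(roll)).
In Python, from rig import monitor, imaging, r gives the robot as it stands.
- The arm moves only by the tool drive_tool, never from a script. Its argument "plan" is a list of rows, each an object of numbers: "x", "y", "z": the shift along the tool's x, y, z in units of 50 mm (1.0 is 50 mm); "ax", "ay", "az": the turn, a rotation vector about the tool's x, y, z in units of 6 degrees (1.0 is 6 degrees); "hand": the finger opening in mm, from 0 to 85.4. In form: [{"x": .., "y": .., "z": .., "ax": .., "ay": .., "az": .., "hand": ..}, ...]. A call has 1 to 8 rows; each row is the pose to reach, as a shift and turn from the pose commanded when the call began, along the tool's axes at that moment; what a row does not reach only later rows make up. A row lasts 1/10 s, in which the tool goes at most 50 mm and 8.59 degrees, less where a joint would pass 70% of its speed; a pose out of reach is approached as far as the arm can. A call with a gripper value outside its range is refused whole. The fingers move at their own pace and stop on an object; "grip_force" is the grip in N (left out, the last holds). Time passes only in rows, so rows that repeat a pose let the fingers close. It gives the time, the measured TCP pose, the force, the opening and the grip force at its end, in the units of the state.
- monitor.sense(): the state, without advancing time (a new reading comes with each control period).
- imaging.grab_frame(name): name is "scene" or "top" or "wrist"; returns the picture (420x560x3 uint8, red, green, blue); there is no depth.
- imaging.camera_info(name): a dict with "mtx" (3x3 intrinsics, pixels), "R" (3x3) and "t" (3): a world point X has camera coordinates R X + t. Camera axes: x right, y down, z forward; pixel columns grow to the right and rows downward; lengths in mm; the calibration is good to about 2 mm. A picture is of the moment at which its call begins: read the wrist's pose just before it. camera_info takes no time and is no camera call; for the wrist camera it gives the pose at the moment of the call.
- r.sign_off(): hands the job in; it is judged then, once.
The state is a dict: "clock": time; "qpos": joint angles; "qvel": joint speeds; "joint_efforts": joint torques, N m; "eef_pos": TCP position; "tcp_rot": TCP orientation; "contact_force": force on the tool from outside, world axes, zero at the start; "wrist_torque": the same for the moment, N m; "opening": opening from 0.0 (shut) to 1.0 (fully open); "grasp_force": force on a finger pad.
Only numpy, scipy, OpenCV 4.12 (cv2) and the standard library are available. Lean on these libraries where they do the work, as an engineer would, in place of code of your own. Each camera call takes 0.05 s, during which the arm holds its last target. There are 200 camera calls.

### The job

Push the orange filter plate round by its black lug with a fingertip until the notch in its rim stands over the blue key of the steel base, then press the hub down until the plate is fully home on the base. Do not pull the plate up, and leave the jar, can, bung and mallet where they are.

Things in the scene. Friction and masses are not known exactly. Their poses are not given: they have to be found in the camera images.
- filter: Fixed stainless base of a pad filter, a round drum 176 mm across with its flat seat 50 mm above the table; two short pipe stubs stick out to 110 mm from the axis at its +y and -y sides, 24 mm up. Origin: on its vertical axis at table height; its x axis points from the axis to the blue key; it stands at any yaw.
- key (a point): Blue key fixed to the base: a bar 10 mm wide that reaches radially from 48 mm from the axis to a 20 mm wide block at 76 to 100 mm, its flat top 8.5 mm above the seat (58.5 mm above the table). The point is on its top, midway across, 60 mm from the axis. Its outer end is always visible outside the plate.
- notch (a point): Notch in the plate's rim, 18 mm wide and open outwards, from 45 mm to the rim at 65 mm from the axis, right through the plate. The point is midway across it, 60 mm from the axis, level with the plate's upper face. The notch is right when it lies straight above the key, to within 4 mm either side.
- lug (a point): Upright black lug on the plate for pushing it round: a round post 14 mm across, 20 mm tall above the plate's upper face, 47 mm from the axis, exactly opposite the notch. The point is the centre of its top: 90 mm above the table while the plate is up.
- hub (a point): Centre of the flat top of the plate's steel hub, on the axis: 32 mm across, standing 26 mm above the plate's upper face. The plate is an orange disc 130 mm across and 10 mm thick, always level, guided by a spindle in the base. The hub's top is 96 mm above the table while the plate is up, 86 mm when it is home.
- plate_turn (a joint): Turn of the plate on the base, rad, anticlockwise from above; at 0 (and at a full turn, 6.283) the notch is over the key. It starts anywhere from 0.7 to 5.5, so either way round may be shorter. It turns both ways, needs about 1.5 N at the lug and stays where it is left.
- plate_drop (a joint): How far the plate has gone down its spindle, m: 0 at the start (its underside 10 mm above the seat), 0.010 fully home, negative if pulled up. It is a snug fit: it stays where left and takes about 6 N to press down. With the notch off the key the plate stops on the key at 0.0015 to 0.003.
- jar: Glass jar with a green lid, 72 mm across, 95 mm tall, loose; origin at the centre of its underside. To be left alone.
- bung: Orange tapered bung, 68 mm across at the top, 55 mm tall, loose; origin at the centre of its underside. To be left alone.
- can: Red-labelled can, 66 mm across, 75 mm tall, loose; origin at the centre of its underside. To be left alone.
- mallet: Mallet with a black rubber head and a wooden handle, lying on the table, 255 mm long and 50 mm high, loose; origin on the table under its handle, x axis towards the head. To be left alone.
Not all that is in view belongs to the job. Leave any green look-alike of the filter alone.

How it is judged:
By the outcome, as a careful person would: the job done as asked, in the order asked, and still so for the second after the job is handed in, with the robot touching nothing.
It also fails if it takes over 43 s, if anything falls off the work surface, if the arm or the gripper's body presses on something with over 40 N, if the wrist force passes 120 N, or if a joint passes its speed limit or range.

## Working session

There is one attempt and no reset: what is moved stays moved. The work goes in short steps, Python scripts to look and compute and a tool call to move; the robot and the scene stay as the last step left them, time stands still between calls to the robot, and variables do not carry over. Pictures are saved under pics/ and viewed, at most 10 in all, crops included, and the job is handed in when it is done.

Besides the shell and the picture viewer there is one more tool, called after "Emit:" as name(argument=value, ...) on one line, values as JSON. drive_tool: Moves the arm, as the interface text tells. Its arguments: {"type":"object","properties":{"plan":{"type":"array","items":{"type":"object","properties":{"x":{"type":"number"},"y":{"type":"number"},"z":{"type":"number"},"ax":{"type":"number"},"ay":{"type":"number"},"az":{"type":"number"},"hand":{"type":"number"}}}},"grip_force":{"type":"number"}},"required":["plan"]}

```bash
mkdir -p pics; ls
python3 - <<'E'
from rig import monitor, imaging, r
import cv2
s=monitor.sense();print(s['clock'],s['eef_pos'],s['tcp_rot'],s['opening'])
for n in('scene','top'):
    cv2.imwrite(f'pics/{n}0.png',imaging.grab_frame(n)[:,:,::-1]); 
    c=imaging.camera_info(n);print(n,c)
E
```

```text
pics
0.0 [ 202.84373208 -590.65166899  230.54382315] [-3.14017840e+00 -3.56228577e-05  3.30776235e-01] 1.0021656650653838
scene {'mtx': array([[476.02279408,   0.        , 273.29947665],
       [  0.        , 476.02279408, 212.22989828],
       [  0.        ,   0.        ,   1.        ]]), 'R': array([[ 0.61407581,  0.7891972 , -0.00886977],
       [ 0.49059055, -0.3904846 , -0.77900109],
       [-0.61824899,  0.4740143 , -0.62695984]]), 't': array([-375.14440291, -247.39846512, 1719.95306047])}
top {'mtx': array([[384.74868718,   0.        , 275.02414761],
       [  0.        , 384.74868718, 203.07367589],
       [  0.        ,   0.        ,   1.        ]]), 'R': array([[-0.02339476, -0.99969055,  0.00845505],
       [-0.99291454,  0.02224894, -0.11672917],
       [ 0.11650494, -0.01112599, -0.99312779]]), 't': array([ -20.33493098,  591.54916459, 1026.57101676])}
```

View pics/top0.png

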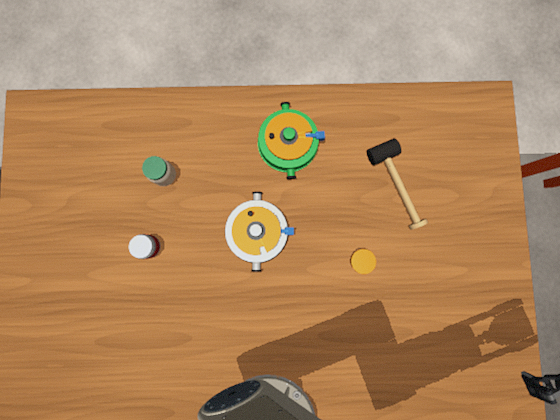

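View pics/scene0.png

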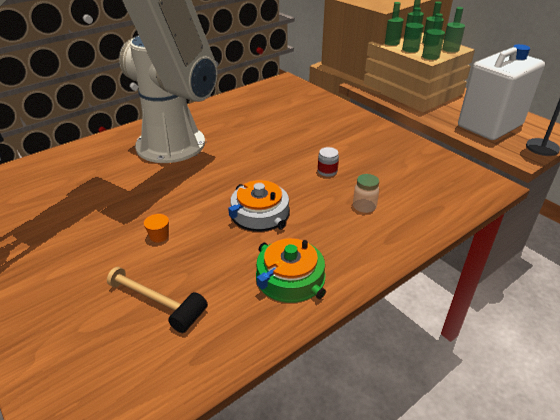

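The top view shows the steel filter at about (256,231), with its key at (289,231) on the right, its lug at (250,213) and its notch at (264,249). The green decoy is at (289,137). The scene view agrees.

```bash
cat > h.py <<'E'
import numpy as np, cv2
from rig import monitor, imaging, r
def ray(c,uv,z):
    K,R,t=c['mtx'],c['R'],np.ravel(c['t']); o=-R.T@t
    d=R.T@np.linalg.solve(K,[uv[0],uv[1],1]); return (o+d*(z-o[2])/d[2])
def proj(c,X):
    p=c['mtx']@(c['R']@np.asarray(X,float)+np.ravel(c['t'])); return p[:2]/p[2]
def blobs(mask,amin):
    n,l,s,ce=cv2.connectedComponentsWithStats(mask.astype(np.uint8))
    return [(s[i,4],ce[i].round(2)) for i in range(1,n) if s[i,4]>=amin]
E
python3 - <<'E'
from h import *
im=cv2.imread('pics/top0.png'); c=imaging.camera_info('top')
x0,y0,x1,y1=215,185,305,275
h=cv2.cvtColor(im,cv2.COLOR_BGR2HSV)[y0:y1,x0:x1]; off=np.array([x0,y0])
H,S,V=h[...,0],h[...,1],h[...,2]
for nm,m,z in(('blue',(H>95)&(H<125)&(S>120),58.5),('dark',V<60,90),('orange',(H>10)&(H<28)&(S>150)&(V>180),70),('white',(S<60)&(V>150),96)):
    for a,p in blobs(m,6): print(nm,a,p+off,ray(c,p+off,z).round(1))
cv2.imwrite('pics/c.png',cv2.resize(im[y0:y1,x0:x1],None,fx=6,fy=6,interpolation=2))
E
```

```text
blue 68 [287.88 230.78] [512.8 -66.2  58.5]
dark 10 [257.4 192.1] [614.4  12.3  90. ]
orange 7 [262.43 186.14] [633.2  -0.8  70. ]
orange 7 [298.29 186.29] [630.7 -96.9  70. ]
orange 6 [242.67 188.83] [627.1  52.2  70. ]
orange 6 [248.5  187.67] [629.9  36.5  70. ]
orange 7 [253.57 189.71] [624.1  23.1  70. ]
orange 14 [285.43 191.71] [616.8 -62.   70. ]
orange 7 [228.71 193.14] [616.3  89.6  70. ]
orange 70 [238.13 204.74] [584.5  64.8  70. ]
orange 8 [264.38 195.  ] [609.1  -5.6  70. ]
orange 15 [273.13 195.6 ] [607.  -28.9  70. ]
orange 16 [297.5  196.38] [603.5 -94.   70. ]
orange 7 [302.29 196.43] [ 603.  -106.8   70. ]
orange 14 [288.07 196.36] [604.1 -68.8  70. ]
orange 7 [220.86 199.  ] [601.  110.6  70. ]
orange 8 [227.25 198.62] [601.6  93.6  70. ]
orange 34 [273.12 202.76] [587.7 -28.4  70. ]
orange 6 [288.17 202.5 ] [587.5 -68.6  70. ]
orange 9 [301.67 202.33] [ 587.2 -104.6   70. ]
orange 9 [300.56 206.56] [ 575.9 -101.3   70. ]
orange 1431 [255.62 229.91] [516.5  19.5  70. ]
orange 9 [286.   212.78] [560.2 -62.1  70. ]
orange 9 [302.22 212.33] [ 560.4 -105.2   70. ]
ora
[... 531 characters left out ...]
8 -39.1  70. ]
orange 28 [298.89 255.5 ] [446.8 -92.9  70. ]
orange 60 [292.07 261.77] [431.  -74.5  70. ]
orange 50 [229.18 267.04] [421.3  90.2  70. ]
orange 18 [220.11 265.5 ] [425.8 113.8  70. ]
orange 14 [237.36 263.29] [430.4  68.7  70. ]
orange 9 [265.67 263.  ] [429.4  -5.3  70. ]
orange 18 [300.44 265.33] [421.2 -96.2  70. ]
orange 32 [273.31 269.34] [412.6 -24.9  70. ]
orange 11 [280.73 268.  ] [415.6 -44.4  70. ]
orange 9 [284.56 270.22] [409.6 -54.3  70. ]
orange 8 [290.75 269.12] [412.1 -70.5  70. ]
orange 6 [236.5  270.83] [411.   71.2  70. ]
orange 6 [301.33 273.5 ] [400.1 -97.8  70. ]
white 1318 [255.2  232.39] [508.9  19.6  96. ]
white 125 [255.14 229.65] [516.   19.6  96. ]
```

View pics/c.png

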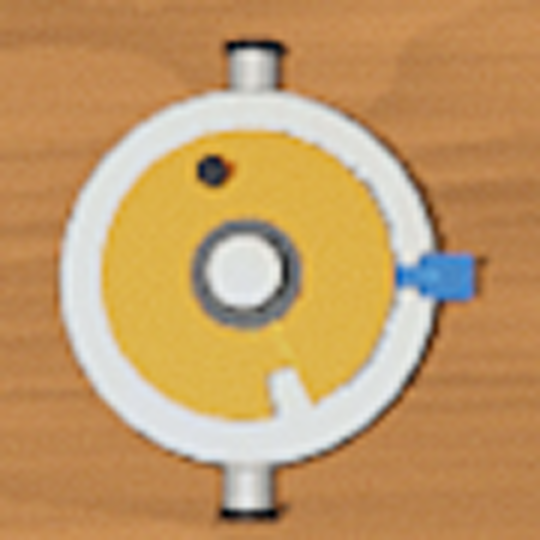

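```bash
cat >> h.py <<'E'
from scipy.spatial.transform import Rotation as Ro
C=np.array([516.0,19.6])
def go(x,y,z,yaw):
    s=monitor.sense(); Rt=Ro.from_euler('xyz',s['tcp_rot'])
    d=Rt.inv().apply(np.array([x,y,z])-s['eef_pos'])/50
    w=(Rt.inv()*Ro.from_euler('xyz',[np.pi,0,np.radians(yaw)])).as_rotvec(degrees=True)/6
    print('xyz',d.round(3),'a',w.round(2))
def push(phi,off,z,rad=47):
    a=np.radians(phi); e=np.array([np.cos(a),np.sin(a)]); t=np.array([-e[1],e[0]])
    p=C+rad*e-off*t; go(*p,z,phi)
E
python3 - <<'E'
from h import *
c=imaging.camera_info('top')
l=ray(c,(250.0,213.1),85)[:2]-C; print(l,np.degrees(np.arctan2(l[1],l[0])))
push(16.5,36,140)
E
```

```text
[44.08221044 13.18920317] 16.65695136488313
xyz [10.796 -8.748  1.824] a [-0.01  0.    0.41]
```

Emit:
drive_tool(plan=[{"x":10.8,"y":-8.75,"z":0.8,"az":0.4,"hand":0},{"x":10.8,"y":-8.75,"z":0.8,"az":0.4,"hand":0},{"x":10.8,"y":-8.75,"z":0.8,"az":0.4,"hand":0},{"x":10.8,"y":-8.75,"z":0.8,"az":0.4,"hand":0},{"x":10.8,"y":-8.75,"z":0.8,"az":0.4,"hand":0},{"x":10.8,"y":-8.75,"z":0.8,"az":0.4,"hand":0},{"x":10.8,"y":-8.75,"z":0.8,"az":0.4,"hand":0},{"x":10.8,"y":-8.75,"z":0.8,"az":0.4,"hand":0}])

```text
invalid input
```

```bash
python3 -c "
from h import *
push(16.5,36,150)"
```

```text
xyz [10.796 -8.748  1.624] a [-0.01  0.    0.41]
```

Emit:
drive_tool(plan=[{"x":10.8,"y":-8.75,"z":0.8,"ax":0,"ay":0,"az":0.4,"hand":0},{"x":10.8,"y":-8.75,"z":0.8,"ax":0,"ay":0,"az":0.4,"hand":0},{"x":10.8,"y":-8.75,"z":0.8,"ax":0,"ay":0,"az":0.4,"hand":0},{"x":10.8,"y":-8.75,"z":0.8,"ax":0,"ay":0,"az":0.4,"hand":0},{"x":10.8,"y":-8.75,"z":0.8,"ax":0,"ay":0,"az":0.4,"hand":0},{"x":10.8,"y":-8.75,"z":0.8,"ax":0,"ay":0,"az":0.4,"hand":0},{"x":10.8,"y":-8.75,"z":0.8,"ax":0,"ay":0,"az":0.4,"hand":0},{"x":10.8,"y":-8.75,"z":0.8,"ax":0,"ay":0,"az":0.4,"hand":0}])

```text
clock: 0.9
eef_pos: [415.4, -250.7, 208.2]
tcp_rot: [3.142, -0.0, 0.289]
contact_force: [-0.1, -0.8, 1.0]
opening: 0.005
grasp_force: 0.0
```

```bash
python3 -c "
from h import *
push(16.5,36,150)"
```

```text
xyz [ 4.408 -3.888  1.163] a [ 0.   -0.    0.01]
```

Emit:
drive_tool(plan=[{"x":4.4,"y":-3.9,"z":1.1,"ax":0,"ay":0,"az":0,"hand":0},{"x":4.4,"y":-3.9,"z":1.1,"ax":0,"ay":0,"az":0,"hand":0},{"x":4.4,"y":-3.9,"z":1.1,"ax":0,"ay":0,"az":0,"hand":0},{"x":4.4,"y":-3.9,"z":1.1,"ax":0,"ay":0,"az":0,"hand":0},{"x":4.4,"y":-3.9,"z":1.1,"ax":0,"ay":0,"az":0,"hand":0},{"x":4.4,"y":-3.9,"z":1.1,"ax":0,"ay":0,"az":0,"hand":0},{"x":4.4,"y":-3.9,"z":1.1,"ax":0,"ay":0,"az":0,"hand":0},{"x":4.4,"y":-3.9,"z":1.1,"ax":0,"ay":0,"az":0,"hand":0}])

```text
clock: 1.7
eef_pos: [569.8, -2.1, 152.5]
tcp_rot: [-3.141, 0.002, 0.291]
contact_force: [-0.0, 0.1, -0.2]
opening: 0.004
grasp_force: 0.0
```

```bash
python3 -c "
from h import *
c=imaging.camera_info('wrist')
push(16.5,36,77)
im=imaging.grab_frame('wrist')[:,:,::-1].copy();
for X in([*C,96],[516+45,19.6+13.3,90],[516-57.5,19.6-17,70],[512.8,-66.2,58.5]): 
    p=proj(c,X);print(p);cv2.circle(im,(int(p[0]),int(p[1])),2,(255,0,255),-1)
cv2.imwrite('pics/w1.png',im)"
```

```text
xyz [ 3.400e-02 -1.000e-03  1.511e+00] a [-0.    0.02  0.03]
[226.23836548 299.47073637]
[224.05974905 228.83599381]
[234.83904887 347.09721858]
[340.39365913 302.60324379]
```

View pics/w1.png

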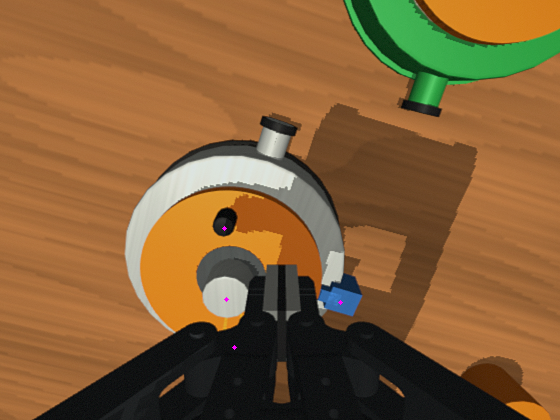

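The wrist view confirms the estimate: hub at (226,298) and lug top at about (224,228), both within 2 px of where I predicted. The shut fingers are beside the lug on its clockwise side, over bare plate, so I can go down.

Emit:
drive_tool(plan=[{"x":0.03,"y":0,"z":0.7,"ax":0,"ay":0,"az":0,"hand":0},{"x":0.03,"y":0,"z":1.2,"ax":0,"ay":0,"az":0,"hand":0},{"x":0.03,"y":0,"z":1.4,"ax":0,"ay":0,"az":0,"hand":0},{"x":0.03,"y":0,"z":1.5,"ax":0,"ay":0,"az":0,"hand":0},{"x":0.03,"y":0,"z":1.5,"ax":0,"ay":0,"az":0,"hand":0},{"x":0.03,"y":0,"z":1.5,"ax":0,"ay":0,"az":0,"hand":0}])

```text
clock: 2.35
eef_pos: [572.2, -3.0, 79.4]
tcp_rot: [3.141, -0.001, 0.288]
contact_force: [1.1, -0.1, 0.8]
opening: 0.0
grasp_force: 0.0
```

```bash
python3 -c "
from h import *
for p in (24,32,40,48,56,64,72,78,82,85,88): print(p);push(p,20,77)"
```

```text
24
xyz [ 0.034 -0.478  0.048] a [ 0.01 -0.01 -1.25]
32
xyz [ 0.063 -0.618  0.048] a [ 0.01 -0.01 -2.58]
40
xyz [ 0.071 -0.76   0.048] a [ 0.01 -0.01 -3.91]
48
xyz [ 0.06  -0.902  0.048] a [ 0.01 -0.01 -5.25]
56
xyz [ 0.03  -1.041  0.048] a [ 0.01 -0.01 -6.58]
64
xyz [-0.02  -1.175  0.047] a [ 0.01 -0.01 -7.91]
72
xyz [-0.088 -1.3    0.047] a [ 0.01 -0.01 -9.25]
78
xyz [-0.15  -1.387  0.047] a [ 1.000e-02 -1.000e-02 -1.025e+01]
82
xyz [-0.196 -1.442  0.047] a [ 1.000e-02 -1.000e-02 -1.091e+01]
85
xyz [-0.233 -1.48   0.047] a [ 1.000e-02 -1.000e-02 -1.141e+01]
88
xyz [-0.272 -1.517  0.047] a [ 1.000e-02 -1.000e-02 -1.191e+01]
```

Emit:
drive_tool(plan=[{"x":0.02,"y":-0.3,"z":0.03,"ax":0,"ay":0,"az":-0.5,"hand":0},{"x":0.035,"y":-0.48,"z":0.03,"ax":0,"ay":0,"az":-1.25,"hand":0},{"x":0.06,"y":-0.62,"z":0.03,"ax":0,"ay":0,"az":-2.6,"hand":0},{"x":0.07,"y":-0.76,"z":0.03,"ax":0,"ay":0,"az":-3.9,"hand":0},{"x":0.06,"y":-0.9,"z":0.03,"ax":0,"ay":0,"az":-5.25,"hand":0},{"x":0.03,"y":-1.04,"z":0.03,"ax":0,"ay":0,"az":-6.6,"hand":0},{"x":-0.02,"y":-1.175,"z":0.03,"ax":0,"ay":0,"az":-7.9,"hand":0},{"x":-0.02,"y":-1.175,"z":0.03,"ax":0,"ay":0,"az":-7.9,"hand":0}])

```text
clock: 3.15
eef_pos: [553.8, 54.7, 77.5]
tcp_rot: [3.141, -0.001, 1.121]
contact_force: [-0.0, 0.2, 0.0]
opening: 0.003
grasp_force: 0.0
```

```bash
python3 -c "
from h import *
c=imaging.camera_info('wrist'); s=monitor.sense(); print(s['eef_pos'],s['contact_force'])
im=imaging.grab_frame('wrist')[:,:,::-1].copy()
a=np.radians(64)
for X in([*C,96],[516+47*np.cos(a),19.6+47*np.sin(a),90],[512.8,-66.2,58.5]):
    p=proj(c,X);print(p);cv2.circle(im,(int(p[0]),int(p[1])),2,(255,0,255),-1)
cv2.imwrite('pics/w2.png',im)
cv2.imwrite('pics/t2.png',imaging.grab_frame('top')[:,:,::-1])"
```

```text
[553.76422945  54.67402846  77.53609134] [-0.01275858  0.16933622  0.0391228 ]
[238.69439358 399.36348677]
[236.28028651 302.22659627]
[305.694289   446.22976379]
```

View pics/w2.png

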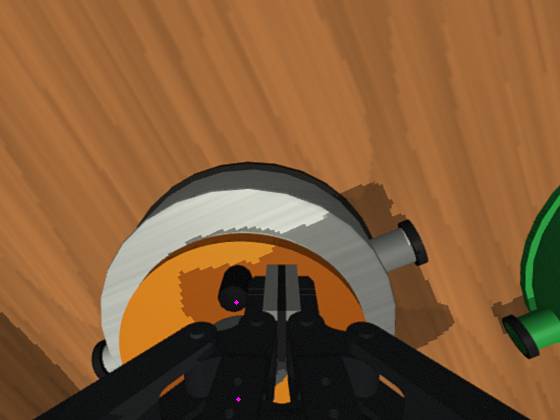

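The wrist view shows the lug, top at about (231,297), against the left face of the finger, so contact is about 21.5 mm from the tool axis. I'll continue to about 87°.

```bash
python3 -c "
from h import *
for p in (70,76,82,87.5): print(p);push(p,21.5,77)
print('back');push(87.5,45,77)"
```

```text
70
xyz [ 0.026 -0.054  0.007] a [ 0.01 -0.   -1.03]
76
xyz [ 0.055 -0.158  0.007] a [ 0.01 -0.   -2.03]
82
xyz [ 0.073 -0.265  0.007] a [ 0.01 -0.   -3.03]
87.5
xyz [ 0.079 -0.364  0.007] a [ 0.01 -0.   -3.95]
back
xyz [0.268 0.067 0.008] a [ 0.01 -0.   -3.95]
```

Emit:
drive_tool(plan=[{"x":0.026,"y":-0.054,"z":0,"ax":0,"ay":0,"az":-1.03,"hand":0},{"x":0.055,"y":-0.158,"z":0,"ax":0,"ay":0,"az":-2.03,"hand":0},{"x":0.073,"y":-0.265,"z":0,"ax":0,"ay":0,"az":-3.03,"hand":0},{"x":0.08,"y":-0.365,"z":0,"ax":0,"ay":0,"az":-3.95,"hand":0},{"x":0.08,"y":-0.365,"z":0,"ax":0,"ay":0,"az":-3.95,"hand":0},{"x":0.08,"y":-0.365,"z":0,"ax":0,"ay":0,"az":-3.95,"hand":0}])

```text
clock: 3.85
eef_pos: [539.5, 65.1, 77.0]
tcp_rot: [3.141, -0.0, 1.526]
contact_force: [0.4, -0.2, 0.5]
opening: 0.001
grasp_force: 0.2
```

Emit:
drive_tool(plan=[{"x":0.1,"y":0.3,"z":0,"ax":0,"ay":0,"az":0,"hand":0},{"x":0.1,"y":0.3,"z":-0.5,"ax":0,"ay":0,"az":0,"hand":0},{"x":0.1,"y":0.5,"z":-1.5,"ax":0,"ay":0,"az":0,"hand":0},{"x":0.1,"y":1.5,"z":-2,"ax":0,"ay":0,"az":0,"hand":0},{"x":0.1,"y":2.5,"z":-2,"ax":0,"ay":0,"az":0,"hand":0},{"x":0.1,"y":3,"z":-2,"ax":0,"ay":0,"az":0,"hand":0},{"x":0.1,"y":3,"z":-2,"ax":0,"ay":0,"az":0,"hand":0}])

```text
clock: 4.55
eef_pos: [692.9, 63.3, 176.9]
tcp_rot: [3.139, -0.0, 1.526]
contact_force: [1.3, 0.2, -0.3]
opening: -0.0
grasp_force: 0.0
```

```bash
python3 -c "
from h import *
print(monitor.sense()['eef_pos'])
im=imaging.grab_frame('wrist')[:,:,::-1]
t=imaging.grab_frame('top')[:,:,::-1]
t=cv2.resize(t[185:275,205:315],(489,400),interpolation=2)
cv2.imwrite('pics/w3raw.png',im)
o=np.zeros((420,800,3),np.uint8);o[:,:311]=im[:,100:411];o[:400,311:]=t
cv2.imwrite('pics/w3.png',o)"
```

```text
[692.94446723  63.34975116 176.86189015]
```

View pics/w3.png

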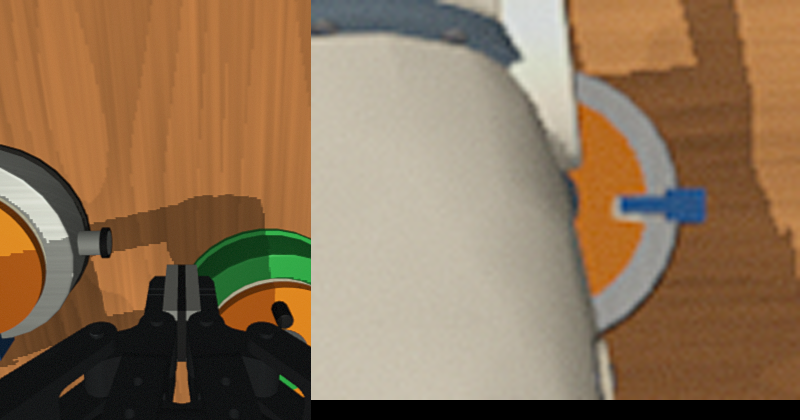

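Blue key shows inside the notch at about (660,205) in the enlarged top view, so the plate is nearly aligned. The arm hides most of the filter, so I'll move for a clear wrist view.

Emit:
drive_tool(plan=[{"x":-3.6,"y":-3.5,"z":0,"ax":0,"ay":0,"az":0,"hand":0},{"x":-3.6,"y":-3.5,"z":0,"ax":0,"ay":0,"az":0,"hand":0},{"x":-3.6,"y":-3.5,"z":0,"ax":0,"ay":0,"az":0,"hand":0},{"x":-3.6,"y":-3.5,"z":0,"ax":0,"ay":0,"az":0,"hand":0},{"x":-3.6,"y":-3.5,"z":0,"ax":0,"ay":0,"az":0,"hand":0},{"x":-3.6,"y":-3.5,"z":0,"ax":0,"ay":0,"az":0,"hand":0},{"x":-3.6,"y":-3.5,"z":0,"ax":0,"ay":0,"az":0,"hand":0},{"x":-3.6,"y":-3.5,"z":0,"ax":0,"ay":0,"az":0,"hand":0}])

```text
clock: 5.45
eef_pos: [507.1, -108.3, 177.0]
tcp_rot: [3.141, -0.0, 1.529]
contact_force: [-0.4, 0.1, 0.1]
opening: 0.001
grasp_force: 0.0
```

```bash
python3 -c "
from h import *
c=imaging.camera_info('wrist');im=imaging.grab_frame('wrist')[:,:,::-1].copy()
print(monitor.sense()['eef_pos'])
np.savez('c4.npz',**c)
cv2.imwrite('pics/w4.png',im)"
```

```text
[ 507.44285823 -108.04265667  176.92720722]
```

View pics/w4.png

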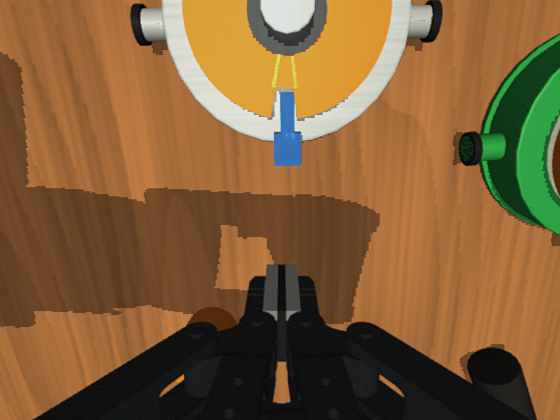

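The wrist view shows the key block at (288,150) and its bar inside the notch at (287,105). The white seat shows on the left of the bar only, so I'll measure the offset.

```bash
python3 -c "
from h import *
c=np.load('c4.npz'); im=cv2.imread('pics/w4.png'); h=cv2.cvtColor(im,cv2.COLOR_BGR2HSV)
H,S,V=[h[...,i].astype(int) for i in range(3)]
org=(H>8)&(H<30)&(S>140)
B=(H>95)&(H<125)&(S>110)
for v in range(92,116,3):
    xs=287
    l=xs
    while not org[v,l-1:l+1].all(): l-=1
    q=xs
    while not org[v,q:q+2].all(): q+=1
    b=np.where(B[v,260:320])[0]+260
    E=[ray(c,(u,v),70)[:2]-C for u in(l+.5,q-.5)]; K=[ray(c,(u,v),58.5)[:2]-C for u in(b.min()-.5,b.max()+.5)]
    print(v,l,q,b.min(),b.max(),[e.round(1) for e in E+K])
b=B.copy();b[:134]=0
ys,xs=np.where(b[:,260:320]);print('block',xs.min()+260,xs.max()+260,ys.min(),ys.max(),ray(c,((xs.min()+xs.max())/2+260,150),58.5))
w=(S<40)&(V>215);w[45:]=0;print(blobs(w,300),proj(c,[*C,96]))
for p in [(288,14)]: print(ray(c,p,96))
"
```

```text
92 274 295 285 292 [array([ -8.9, -46.7]), array([  4.4, -47.2]), array([ -2.2, -47.2]), array([  3.4, -47.4])]
95 273 295 280 293 [array([ -9.7, -48.6]), array([  4.3, -49.1]), array([ -5.7, -49. ]), array([  4. , -49.4])]
98 273 295 280 293 [array([ -9.8, -50.5]), array([  4.3, -51.1]), array([ -5.8, -51. ]), array([  4. , -51.4])]
101 272 295 281 293 [array([-10.5, -52.3]), array([  4.2, -53. ]), array([ -5.2, -53.1]), array([  3.9, -53.4])]
104 272 296 281 293 [array([-10.6, -54.3]), array([  4.8, -54.9]), array([ -5.3, -55.1]), array([  3.8, -55.5])]
107 271 296 281 293 [array([-11.4, -56.2]), array([  4.8, -56.9]), array([ -5.4, -57.1]), array([  3.8, -57.5])]
110 271 296 281 293 [array([-11.5, -58.1]), array([  4.7, -58.8]), array([ -5.5, -59.1]), array([  3.7, -59.5])]
113 270 296 281 293 [array([-12.3, -60.1]), array([  4.6, -60.8]), array([ -5.5, -61.2]), array([  3.7, -61.6])]
block 261 319 134 411 [516.27805767 -68.09606675  58.5       ]
[(np.int32(1300), array([286.75,  13.03])), (np.int32(466), array([176.31,  31.44]))] [285.74504729   3.34740963]
[517.05527426  14.31793655  96.        ]
```

```bash
python3 -c "
from h import *
push(90.3,36,150);push(90.3,36,77);push(90.3,21.5,77)"
```

```text
xyz [3.53  0.743 0.54 ] a [ 0.   -0.   -0.44]
xyz [3.529 0.742 2.   ] a [ 0.   -0.   -0.44]
xyz [3.516 0.452 1.999] a [ 0.   -0.   -0.44]
```

Emit:
drive_tool(plan=[{"x":3.53,"y":0.74,"z":0.3,"ax":0,"ay":0,"az":-0.44,"hand":0},{"x":3.53,"y":0.74,"z":0.3,"ax":0,"ay":0,"az":-0.44,"hand":0},{"x":3.53,"y":0.74,"z":0.3,"ax":0,"ay":0,"az":-0.44,"hand":0},{"x":3.53,"y":0.74,"z":0.3,"ax":0,"ay":0,"az":-0.44,"hand":0},{"x":3.53,"y":0.74,"z":0.5,"ax":0,"ay":0,"az":-0.44,"hand":0},{"x":3.53,"y":0.74,"z":0.5,"ax":0,"ay":0,"az":-0.44,"hand":0}])

```text
clock: 6.1
eef_pos: [550.4, 67.4, 150.2]
tcp_rot: [-3.139, 0.0, 1.579]
contact_force: [-0.4, -0.6, 0.1]
opening: -0.004
grasp_force: 0.0
```

```bash
python3 -c "
from h import *
print(monitor.sense()['eef_pos']);push(90.3,36,77);push(90.3,21.5,77)"
```

```text
[550.4449802   67.44811145 150.21944882]
xyz [-0.013  0.03   1.464] a [-0.03  0.    0.03]
xyz [-0.012 -0.26   1.465] a [-0.03  0.    0.03]
```

Emit:
drive_tool(plan=[{"x":0,"y":0.03,"z":0.7,"ax":0,"ay":0,"az":0,"hand":0},{"x":0,"y":0.03,"z":1.3,"ax":0,"ay":0,"az":0,"hand":0},{"x":0,"y":0.03,"z":1.45,"ax":0,"ay":0,"az":0,"hand":0},{"x":0,"y":0.03,"z":1.46,"ax":0,"ay":0,"az":0,"hand":0},{"x":0,"y":-0.1,"z":1.46,"ax":0,"ay":0,"az":0,"hand":0},{"x":0,"y":-0.2,"z":1.46,"ax":0,"ay":0,"az":0,"hand":0},{"x":0,"y":-0.26,"z":1.46,"ax":0,"ay":0,"az":0,"hand":0},{"x":0,"y":-0.26,"z":1.46,"ax":0,"ay":0,"az":0,"hand":0}])

```text
clock: 6.9
eef_pos: [538.4, 66.1, 79.7]
tcp_rot: [3.14, -0.0, 1.576]
contact_force: [0.4, 0.1, 0.5]
opening: 0.003
grasp_force: 0.1
```

Emit:
drive_tool(plan=[{"x":0,"y":0,"z":0,"ax":0,"ay":0,"az":0,"hand":0},{"x":0,"y":0.25,"z":0,"ax":0,"ay":0,"az":0,"hand":0},{"x":0,"y":0.3,"z":-0.7,"ax":0,"ay":0,"az":0,"hand":0},{"x":0,"y":0.3,"z":-1.6,"ax":0,"ay":0,"az":0,"hand":0},{"x":-2.0,"y":-0.7,"z":-2,"ax":0,"ay":0,"az":0,"hand":0},{"x":-3.4,"y":-0.7,"z":-2,"ax":0,"ay":0,"az":0,"hand":0},{"x":-3.4,"y":-0.7,"z":-2,"ax":0,"ay":0,"az":0,"hand":0},{"x":-3.4,"y":-0.7,"z":-2,"ax":0,"ay":0,"az":0,"hand":0}])

```text
clock: 7.7
eef_pos: [504.4, -107.0, 179.6]
tcp_rot: [3.14, 0.001, 1.575]
contact_force: [0.9, 0.0, 0.8]
opening: -0.004
grasp_force: 0.0
```

```bash
cat > m.py <<'E'
from h import *
import sys
c=imaging.camera_info('wrist'); im=imaging.grab_frame('wrist')[:,:,::-1].copy(); cv2.imwrite(f'pics/{sys.argv[1]}.png',im)
print(monitor.sense()['eef_pos'])
h=cv2.cvtColor(im,cv2.COLOR_BGR2HSV)
H,S,V=[h[...,i].astype(int) for i in range(3)]
org=(H>8)&(H<30)&(S>140); B=(H>95)&(H<125)&(S>110)
for y in range(-36,-43,-1):
    u,v=proj(c,[514,y,58.5]).round().astype(int); l=q=u
    while not org[v,l-1:l+1].all(): l-=1
    while not org[v,q:q+2].all(): q+=1
    b=np.where(B[v,u-25:u+25])[0]+u-25
    E=[ray(c,(k,v),70)[0]-C[0] for k in(l-.5,q-.5)]; K=[ray(c,(k,v),58.5)[0]-C[0] for k in(b.min()-.5,b.max()+.5)]
    print(y,v,np.round(E+K,1),'notch-key',round(np.mean(E)-np.mean(K),2))
E
python3 m.py w5
```

```text
[ 504.06114574 -109.6494114   179.85297457]
-36 106 [-11.2   4.4  -6.2   3.7] notch-key -2.14
-37 108 [-11.2   5.2  -6.2   3.8] notch-key -1.8
-38 109 [-11.2   5.2  -6.2   3.8] notch-key -1.8
-39 111 [-11.9   5.2  -6.2   3.1] notch-key -1.79
-40 112 [-11.9   5.2  -6.2   3.1] notch-key -1.79
-41 114 [-11.9   5.3  -6.2   3.1] notch-key -1.8
-42 115 [-11.9   5.3  -6.2   3.2] notch-key -1.8
```

The notch is now about 1.8 mm off the key centre, inside the 4 mm limit, and white seat shows on both sides of the bar. Next I'll go over the hub and press.

```bash
python3 -c "
from h import *
go(516,19.6,112,90)"
```

```text
xyz [2.587 0.247 1.351] a [0.01 0.02 0.04]
```

Emit:
drive_tool(plan=[{"x":2.58,"y":0.24,"z":0,"ax":0,"ay":0,"az":0,"hand":0},{"x":2.58,"y":0.24,"z":0,"ax":0,"ay":0,"az":0,"hand":0},{"x":2.58,"y":0.24,"z":0.4,"ax":0,"ay":0,"az":0,"hand":0},{"x":2.58,"y":0.24,"z":1,"ax":0,"ay":0,"az":0,"hand":0},{"x":2.58,"y":0.24,"z":1.35,"ax":0,"ay":0,"az":0,"hand":0},{"x":2.58,"y":0.24,"z":1.35,"ax":0,"ay":0,"az":0,"hand":0}])

```text
clock: 8.35
eef_pos: [514.6, 25.2, 109.2]
tcp_rot: [-3.138, 0.0, 1.577]
contact_force: [0.4, -0.7, -0.5]
opening: 0.001
grasp_force: 0.0
```

```bash
python3 -c "
from h import *
go(516,19.6,97,90);go(516,19.6,86,90)"
```

```text
xyz [-0.113  0.027  0.244] a [-0.04  0.    0.06]
xyz [-0.113  0.028  0.464] a [-0.04  0.    0.06]
```

Emit:
drive_tool(plan=[{"x":-0.1,"y":0.02,"z":0.1,"ax":0,"ay":0,"az":0,"hand":0},{"x":-0.1,"y":0.02,"z":0.2,"ax":0,"ay":0,"az":0,"hand":0},{"x":-0.1,"y":0.02,"z":0.25,"ax":0,"ay":0,"az":0,"hand":0},{"x":-0.1,"y":0.02,"z":0.3,"ax":0,"ay":0,"az":0,"hand":0},{"x":-0.1,"y":0.02,"z":0.35,"ax":0,"ay":0,"az":0,"hand":0},{"x":-0.1,"y":0.02,"z":0.38,"ax":0,"ay":0,"az":0,"hand":0},{"x":-0.1,"y":0.02,"z":0.38,"ax":0,"ay":0,"az":0,"hand":0}])

```text
clock: 9.05
eef_pos: [516.9, 19.8, 92.6]
tcp_rot: [3.141, 0.0, 1.576]
contact_force: [0.5, -0.9, 2.6]
opening: 0.002
grasp_force: 1.0
```

Emit:
drive_tool(plan=[{"x":0,"y":0,"z":0.04,"ax":0,"ay":0,"az":0,"hand":0},{"x":0,"y":0,"z":0.08,"ax":0,"ay":0,"az":0,"hand":0},{"x":0,"y":0,"z":0.08,"ax":0,"ay":0,"az":0,"hand":0}])

```text
clock: 9.35
eef_pos: [516.9, 19.8, 88.5]
tcp_rot: [3.141, 0.0, 1.576]
contact_force: [0.2, -1.2, 2.2]
opening: -0.001
grasp_force: 1.1
```

It's going down freely, so it is past the key.

Emit:
drive_tool(plan=[{"x":0,"y":0,"z":0.03,"ax":0,"ay":0,"az":0,"hand":0},{"x":0,"y":0,"z":0.05,"ax":0,"ay":0,"az":0,"hand":0},{"x":0,"y":0,"z":0.06,"ax":0,"ay":0,"az":0,"hand":0},{"x":0,"y":0,"z":0.06,"ax":0,"ay":0,"az":0,"hand":0}])

```text
clock: 9.75
eef_pos: [517.0, 19.8, 85.9]
tcp_rot: [3.141, 0.0, 1.576]
contact_force: [-0.6, -1.6, 9.4]
opening: -0.004
grasp_force: 4.5
```

Emit:
drive_tool(plan=[{"x":0,"y":0,"z":0.02,"ax":0,"ay":0,"az":0,"hand":0},{"x":0,"y":0,"z":0.03,"ax":0,"ay":0,"az":0,"hand":0},{"x":0,"y":0,"z":0.03,"ax":0,"ay":0,"az":0,"hand":0}])

```text
clock: 10.05
eef_pos: [517.3, 19.8, 85.7]
tcp_rot: [3.14, 0.0, 1.576]
contact_force: [-6.4, -2.4, 24.7]
opening: -0.002
grasp_force: 12.5
```

The plate meets a hard stop at z≈86 with 25 N, so it is home. I'll go straight up and check.

Emit:
drive_tool(plan=[{"x":0,"y":0,"z":-0.1,"ax":0,"ay":0,"az":0,"hand":0},{"x":0,"y":0,"z":-0.6,"ax":0,"ay":0,"az":0,"hand":0},{"x":0,"y":0,"z":-1.5,"ax":0,"ay":0,"az":0,"hand":0},{"x":-1,"y":0,"z":-1.9,"ax":0,"ay":0,"az":0,"hand":0},{"x":-2.6,"y":-0.2,"z":-1.9,"ax":0,"ay":0,"az":0,"hand":0},{"x":-2.6,"y":-0.2,"z":-1.9,"ax":0,"ay":0,"az":0,"hand":0},{"x":-2.6,"y":-0.2,"z":-1.9,"ax":0,"ay":0,"az":0,"hand":0}])

```text
clock: 10.75
eef_pos: [506.7, -113.3, 179.0]
tcp_rot: [3.141, 0.001, 1.573]
contact_force: [-0.8, 0.2, -0.2]
opening: -0.004
grasp_force: 0.0
```

```bash
python3 m.py w6 | head -1; python3 -c "
from h import *
t=imaging.grab_frame('scene')[:,:,::-1];im=cv2.imread('pics/w6.png')
o=np.zeros((420,760,3),np.uint8);o[:,:360]=im[:,100:460];o[:400,360:]=cv2.resize(t[150:310,180:340],(400,400),interpolation=2)
cv2.imwrite('pics/w7.png',o)"
```

```text
[ 506.73969972 -111.65410629  178.72036288]
```

View pics/w7.png

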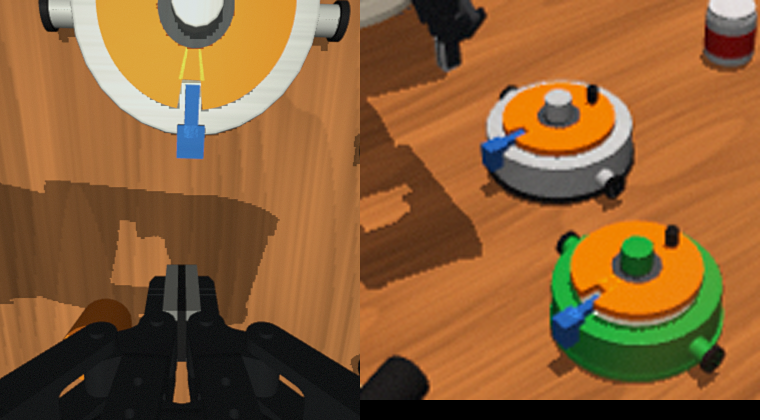

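The key bar sits in the notch at (190,105), and the scene crop shows the plate flat on the base. The arm is clear of everything.

```bash
python3 -c "
from rig import r
print(r.sign_off())"
```

```text
the job is handed in; nothing more can be done
None
```

The plate was pushed round by its lug until the notch stood over the key (about 1.8 mm off centre), then pressed home by the hub to a hard stop at 86 mm; the job was handed in at about 11 s with the arm clear.

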